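# Release and push out the photometer's filter slide with the release pin

### The arm

A 7-joint arm with a two-finger parallel gripper is mounted at the origin on a cart in front of the work surface, level with it; the furniture and walls round the work are solid. World frame = base frame: x ahead of the robot, y to its left, z up, the work surface at z = 0. Lengths are in mm, angles in rad, forces in N, time in s.
With the tool pointing down it reaches from about 400 to 875 mm from the base axis. Payload 19.3 kg.
Tool frame: the origin (TCP) lies at the very end of the fingers, on their centre line; the grasp point (between the pads) lies 19 mm behind it (ctrl.grip_depth is the distance from the TCP to the grasp point, in mm); z points along the fingers, y is the direction in which the jaws open and shut (so a half turn about z gives the same grasp; the last joint's range is limited). The gripper opens to 85 mm and grips with 20 to 120 N. Pads are 22 mm wide; open, the fingers measure 114 mm over their backs; the gripper's body (76 mm by 85 mm) begins 54 mm behind the grasp point. The pads swing forward as they close: fully open they stand 13 mm farther back than shut.
Start: joints at [-1.177, 0.521, -0.036, 1.599, 0.021, 1.021, -0.113], TCP at [279.61, 558.957, 231.291] pointing down, gripper open.
Joint ranges: [-2.91, 2.91], [-0.3, 2.13], [-1.5, 1.42], [0.17, 2.43], [-1.26, 4.41], [0.16, 1.93], [-2.52, 2.52]. Speed limits (rad/s): [1.89, 1.89, 2.39, 2.39, 3.01, 3.01, 3.01].

### API

Orientations are given as [roll, pitch, yaw] about the fixed x, y, z axes, in that order (R = Rz(yaw) Ry(pitch) Rx(roll)).
In Python, from station import ctrl, eyes gives the robot as it stands. The module is installed in compiled form; this text tells all that it offers.
- The arm moves only by the tool arm_command, never from a script. Its argument "increments" is text: rows parted by semicolons, each of 7 numbers parted by spaces: the shift along the tool's x, y, z in m, then the turn, a rotation vector about the tool's x, y, z in degrees, then the finger opening in m, from 0 to 0.0854. In form: tx ty tz ax ay az gripper; .... A call has 1 to 20 rows; each row shifts and turns the commanded pose from where the row before left it, along the tool's axes as they then stand; what a row does not reach is not made up. A row lasts 1/12 s, in which the tool goes at most 41.7 mm and 7.16 degrees, less where a joint would pass 70% of its speed; a pose out of reach is approached as far as the arm can. A call is refused whole if a number of a shift passes 0.0417 or a number of a turn 7.16, either way. A call with a gripper value outside its range is refused whole. The fingers move at their own pace and stop on an object; the grip force is fixed at half the most. Time passes only in rows, so rows that do not move let the fingers close. It gives the time, the measured TCP pose, the force and the opening at its end, in the units of the state.
- ctrl.get_state(): the state, without advancing time (a new reading comes with each control period).
- eyes.read_camera(name): name is "scene" or "top" or "wrist"; returns a dict with "frame" (400x640x3 uint8, blue, green, red), "vfov" (degrees; the focal length in pixels is half the picture's height over the tangent of half this angle, whatever the lens; pixels are square), "cx", "cy" (the principal point, pixels), "k1" (the pictures are not rectified: a ray, as slopes to the right and down, at radius r is drawn at 1 + k1 r^2 times it, then the intrinsics apply), "rvec" (rotation vector, rad) and "tvec" (3), from world to camera coordinates, as OpenCV has them; the wrist camera has in their place "mount" (4x4, takes a point from camera to tool coordinates, whose origin is the TCP and whose axes are the flange's). Camera axes: x right, y down, z forward; pixel columns grow to the right and rows downward; lengths in mm; the calibration is good to about 2 mm. A picture is of the moment at which its call begins: read the wrist's pose just before it. There is no depth.
- ctrl.close_job(): hands the job in, once; it reports no verdict.
The state is a dict: "time_s": time; "qpos": joint angles; "joint_velocities": joint speeds; "joint_torque": joint torques, N m; "ee_pos": TCP position; "ee_rot": TCP orientation; "wrist_force": force on the tool from outside, world axes, zero at the start; "moment": the same for the moment, N m; "finger_gap": finger opening in mm.
Only numpy, scipy, OpenCV 4.12 (cv2) and the standard library are available. Lean on these libraries where they do the work, as an engineer would, in place of code of your own. Each camera call takes 0.05 s, during which the arm holds its last target. There are 200 camera calls.

### The job

Take the orange-handled release pin out of its blue stand, press the red release button at the bottom of the well in the photometer's filter slide fully down with the pin, and keep it held down while you push the slide straight out of the front of the photometer until it stops. Then lift the pin so that the button springs back up and locks the slide out, and put the pin upright back in its stand, fully down. Leave the beaker, the brown bottle and the small dish where they are.

Things in the scene. Friction and masses are not known exactly. Their poses are not given: they have to be found in the camera images.
- photometer: Fixed instrument, white with grey base, 150 (own x) x 84 x 75 high. Origin: centre of its underside, on the worktop; z up. Its front, where the slide comes out, faces its own -x. The slide runs along x between two rails (tops 45 above the worktop). A white head covers x = +13 to +75, up to 71 (black cap to 75). It and the stand swap places.
- slide (a joint): Travel of the filter slide to the photometer's own -x, m: 0 = home (start), 0.045 = fully out, at its stop. Aluminium bar 140 x 46 x 20, black front lip, amber window; about 1.5 N friction. The button's latch catches in notches every 9 mm: it moves only while the button is held 4.5 mm or more down, and relocks if it comes up. In the last notch (0.0425 to 0.045) the button springs fully up.
- release (a joint): Travel of the red release button in the well of the slide, m, downwards: 0 = up, 0.007 = fully down on its stop. Spring-loaded: about 2 N starts it, about 4 N takes it to 4.5 mm and 5 N fully down. It moves along with the slide.
- well_mouth (a point): Centre of the mouth of the round well in the slide's top (42 above the worktop), 15 in front (own -x) of the photometer's origin with the slide home; moves with the slide. The well is 14 in diameter, with a 2 mm chamfer and upright walls that take the sideways push; its axis is vertical. Axes as the photometer's.
- release_top (a point): Centre of the top of the red button (12 in diameter) inside the well, 8 below the mouth when up, 15 below when fully down.
- stand: Fixed stand on the worktop: a blue block 56 x 56 on a dark 80 x 80 foot, top 70 above the worktop, with an upright hole 14 in diameter (2 mm chamfer) and 58 deep in the middle of its top. Origin: centre of its underside; z up.
- stand_mouth (a point): Centre of the mouth of the stand's hole, at the top of the block (70 above the worktop).
- pin: Release pin, a loose tool, about 60 g, upright in the stand at the start, collar resting on the block. Origin: on its axis at the underside of the steel collar (26 diameter, 5 thick); z up. Below it a round steel pin 6 in diameter, 55 long; above the collar an orange square handle 16 x 16 (sides along own x, y) from 5 to 50 above the origin, small knob to 51.5. Grip the handle across its flats.
- pin_tip (a point): Lower end of the steel pin, 55 below the pin's origin on its axis.
- beaker: Loose glass beaker, 53 diameter x 68 high, a bystander. Origin: centre of its underside.
- brown_bottle: Loose brown bottle with black cap, 53 diameter x 109 high, a bystander. Origin: centre of its underside.
- dish: Loose closed flat dish, 60 diameter x 13 high, a bystander. Origin: centre of its underside.
Mind the look-alikes: they are no part of the job. Of the things that look like the pin, the smaller one is meant.

How it is judged (in metres and radians):
On the way, in this order (a step that is already met when the one before it is completed fails the run):
1. the tip of the pin holds the release button down (4.5 mm or more) with the slide still home (within 4 mm) (value of joint release above 0.0045 m and distance between pin_tip and release_top below 0.008 m and value of joint slide below 0.004 m), for 0.1 s.
2. the slide is pushed out at least 42 mm with the pin still holding the button down (value of joint slide above 0.042 m and value of joint release above 0.003 m and distance between pin_tip and release_top below 0.008 m), for 0.05 s.
At the end, for the whole second after the job is handed in: The slide is out by at least 42 mm of its 45 mm, the button is up again (within 1.5 mm), and the pin stands at rest and upright (within 0.1 rad) in the stand, its collar on the block (its origin within 8 mm of the hole's mouth) (value of joint slide above 0.042 m and value of joint release below 0.0015 m and distance between pin and stand_mouth below 0.008 m and angle between pin's own z axis and vertical below 0.1 rad and linear speed of pin below 0.02 m/s); the robot touches nothing.
It fails at once if the beaker, the brown bottle or the dish is moved by more than 30 mm (distance of any of beaker, brown_bottle, dish from where it was at the start of the episode above 0.03 m).
It also fails if it takes over 56 s, if anything falls off the work surface, if the arm or the gripper's body presses on something with over 40 N, if the wrist force passes 120 N, or if a joint passes its speed limit or range.

## Working session

There is one attempt and no reset: what is moved stays moved. The work goes in short steps, Python scripts to look and compute and a tool call to move; the robot and the scene stay as the last step left them, time stands still between calls to the robot, and variables do not carry over. Pictures are saved under pics/ and viewed, about 8 in all and at most 12, crops included, and the job is handed in when it is done.

Besides the shell and the picture viewer there is one more tool, called after ">>>" by a JSON object that holds its "name" and its "arguments". arm_command: Moves the arm, as the interface text tells. Its arguments: {"type":"object","properties":{"increments":{"type":"string"}},"required":["increments"]}

```bash
mkdir -p pics; cat > h.py <<'E'
import numpy as np, cv2
from scipy.spatial.transform import Rotation as R
from station import ctrl, eyes
def cam(name):
    s=ctrl.get_state(); d=eyes.read_camera(name); f=200/np.tan(np.radians(d["vfov"])/2)
    if "mount" in d:
        M=np.array(d["mount"]); Rt=R.from_euler('xyz',s["ee_rot"]).as_matrix()
        Rc=Rt@M[:3,:3]; c=Rt@M[:3,3]+np.array(s["ee_pos"])
    else:
        Rw=cv2.Rodrigues(np.array(d["rvec"],float))[0]; Rc=Rw.T; c=-Rc@np.array(d["tvec"],float).ravel()
    return dict(im=d["frame"],f=f,cx=d["cx"],cy=d["cy"],k=d["k1"],R=Rc,c=c)
def ray(C,u,v):
    x=np.array([(u-C["cx"])/C["f"],(v-C["cy"])/C["f"]]); y=x.copy()
    for _ in range(20): y=x/(1+C["k"]*(y@y))
    return C["R"]@np.r_[y,1]
def onz(C,u,v,z):
    d=ray(C,u,v); return C["c"]+d*(z-C["c"][2])/d[2]
def proj(C,p):
    q=C["R"].T@(np.array(p,float)-C["c"]); y=q[:2]/q[2]; y=y*(1+C["k"]*(y@y)); return y*C["f"]+[C["cx"],C["cy"]]
def tri(C1,p1,C2,p2):
    A=[];b=[]
    M=np.zeros((3,3));v=np.zeros(3)
    for C,p in((C1,p1),(C2,p2)):
        d=ray(C,*p);d/=np.linalg.norm(d);P=np.eye(3)-np.outer(d,d);M+=P;v+=P@C["c"]
    return np.linalg.solve(M,v)
E
python3 - <<'E'
from h import *
import pickle
D={n:cam(n) for n in("scene","top")}
pickle.dump(D,open("d.pkl","wb"))
for n in D: print(n,D[n]["c"].round(),D[n]["f"].round(),D[n]["R"][:,2].round(2)); cv2.imwrite(f"pics/{n}0.png",D[n]["im"])
print(ctrl.get_state())
E
```

```text
scene [220. 278. 606.] 433.0 [ 0.36 -0.7  -0.62]
top [ 364. -319.  916.] 476.0 [ 0.2  -0.02 -0.98]
{'time_s': 0.1, 'qpos': array([-1.1771956 ,  0.52198212, -0.03632628,  1.59993731,  0.02119267,
        1.02107542, -0.11278407]), 'joint_velocities': array([-0.00155089, -0.00204652,  0.00180816, -0.00099932,  0.00070462,
        0.00035464, -0.00106691]), 'joint_torque': array([ 3.30651063e-03, -9.28479338e+01,  1.98401973e+00, -3.70536053e+01,
        1.80987606e-02,  5.38074833e-03, -4.10949849e-05]), 'ee_pos': array([279.49175427, 558.69940182, 230.77092528]), 'ee_rot': array([-3.14057713e+00,  6.41623405e-05,  2.67779183e+00]), 'wrist_force': array([0.01704837, 0.80656261, 0.51724896]), 'moment': array([-0.03486002, -0.04239291, -0.01576835]), 'finger_gap': 85.41980234945109}
```

View pics/scene0.png

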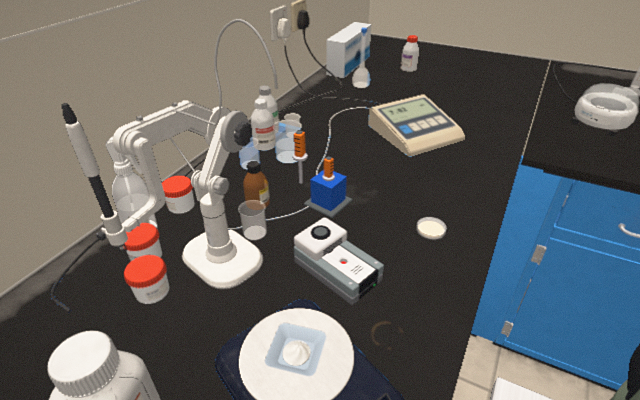

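View pics/top0.png

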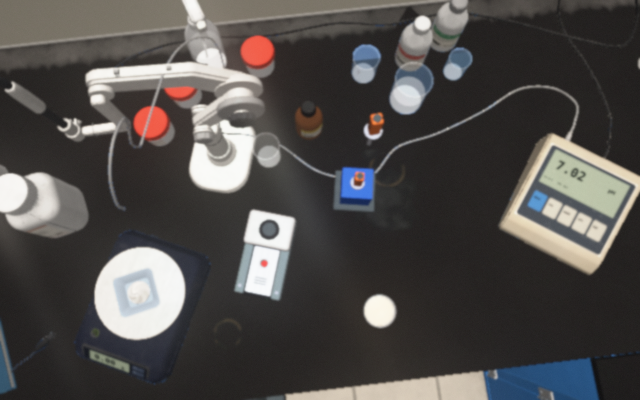

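Scene: the candidates for the pin are the orange handle in the blue stand (scene 328,168; top 358,180) and a larger orange-handled tool on a clear/white base behind it (scene 300,145; top 375,122). The smaller one, in the blue stand, fits. The photometer is at scene (338,260), with its red button at top (264,263). I'll confirm with a crop and measure.

```bash
python3 - <<'E'
from h import *
import pickle
D=pickle.load(open("d.pkl","rb")); T=D["top"];S=D["scene"]
a=cv2.resize(S["im"][110:310,230:400],None,fx=2.9,fy=2.9,interpolation=cv2.INTER_CUBIC)[:580]
b=cv2.resize(T["im"][100:310,220:400],None,fx=2.76,fy=2.76,interpolation=cv2.INTER_CUBIC)[:580]
h=min(len(a),len(b)); im=np.hstack([a[:h],b[:h]]); print(im.shape); im=cv2.resize(im,(800,int(h*800/im.shape[1])));cv2.imwrite("pics/c1.png",im)
def masks(C):
    hsv=cv2.cvtColor(C["im"],cv2.COLOR_BGR2HSV)
    o={"orange":((5,140,90),(16,255,255)),"red":((0,150,120),(4,255,255)),"red2":((174,150,120),(180,255,255)),"blue":((108,150,60),(125,255,255))}
    for n,(l,u) in o.items():
        m=cv2.inRange(hsv,l,u); k,_,st,ce=cv2.connectedComponentsWithStats(m)
        for i in range(1,k):
            if st[i,4]>12 and 220<ce[i][0]<400 and 100<ce[i][1]<320: print(n,st[i],ce[i].round(1))
for n in D: print(n); masks(D[n])
print("red tri",tri(T,(264,263),S,(343,261)))
for n,p,z in (("stand",(358,180),70),("knob",(358,180),121),("beaker",(267,152),34),("bottle",(309,120),60),("dish",(380,311),13),("well",(264,263.5),34)): print(n,onz(T,*p,z).round())
E
```

```text
(580, 990, 3)
scene
orange [294 131  12  26 229] [299.5 143.8]
orange [324 158  10  19 158] [328.4 166.6]
orange [244 172  24  28 458] [253.3 184.8]
blue [310 171  37  40 984] [327.8 190.2]
top
orange [296 109  25  17 214] [308.1 118.5]
orange [370 112  15  22 191] [375.5 123.2]
orange [355 177   8   7  38] [357.7 180.3]
blue [341 167  33  38 836] [355.7 186.5]
red tri [ 440.13037307 -232.58202209   38.08700474]
stand [ 569. -421.   70.]
knob [ 557. -415.  121.]
beaker [ 653. -258.   34.]
bottle [ 699. -345.   60.]
dish [ 330. -435.   13.]
well [ 440. -232.   34.]
```

View pics/c1.png

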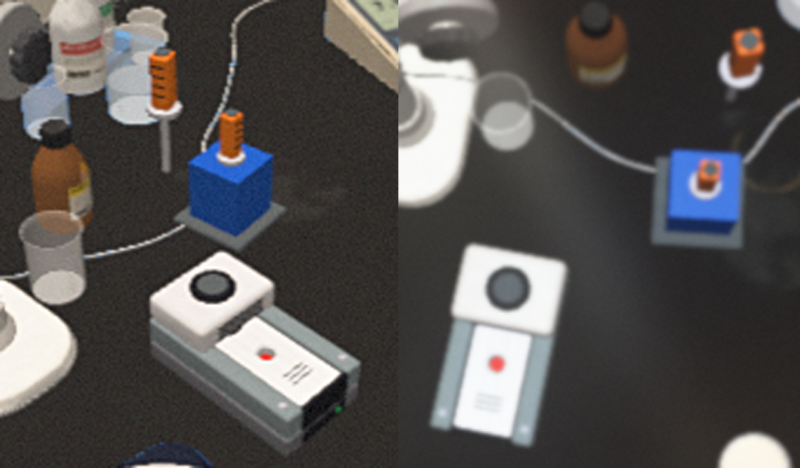

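The smaller pin, in the blue stand, is confirmed. The photometer's front faces down in the top image.

```bash
cat >> h.py <<'E'
def rows(target,yaw,n=None):
    "print tool-frame shift to reach target (mm) with final yaw, tool down"
    s=ctrl.get_state(); Rt=R.from_euler('xyz',s["ee_rot"]).as_matrix()
    d=Rt.T@(np.array(target,float)-s["ee_pos"])
    Rg=R.from_euler('xyz',[np.pi,0,yaw]).as_matrix()
    rv=np.degrees(R.from_matrix(Rt.T@Rg).as_rotvec())
    print("shift tool mm",d.round(1),"turn deg",rv.round(2),"dist",np.linalg.norm(d).round(1))
E
python3 - <<'E'
from h import *
import pickle
D=pickle.load(open("d.pkl","rb")); T=D["top"];S=D["scene"]
for p,z in (((250.9,209.9),71),((295.8,217.5),71),((235.2,291.9),45),((280,299.5),45)): print(onz(T,*p,z).round(1))
print("knob",tri(T,(358,176),S,(329,158.5)).round(), "bigpin tip",onz(S,300.9,182.6,0).round(),"bigtop",tri(T,(375.5,117),S,(299.5,132)).round())
d=eyes.read_camera("wrist");print(np.array(d["mount"]).round(2),d["vfov"])
rows([530,-330,280],0)
E
```

```text
[ 535.6 -221.    71. ]
[ 512.5 -300.2   71. ]
[ 394.3 -176.7   45. ]
[ 371.8 -255.6   45. ]
knob [ 562. -416.  120.] bigpin tip [ 656. -459.    0.] bigtop [ 658. -458.  139.]
[[   0.     -0.95   -0.32   82.65]
 [   1.      0.     -0.     -0.91]
 [   0.     -0.32    0.95 -142.58]
 [   0.      0.      0.      1.  ]] 69.90827771838451
shift tool mm [-621.7 -682.8  -48.5] turn deg [-1.0000e-02  6.0000e-02  1.5342e+02] dist 924.7
```

```bash
python3 - <<'E'
from h import *
import pickle
D=pickle.load(open("d.pkl","rb")); T=D["top"];S=D["scene"]
print("bottle cap",tri(T,(13,192),S,(83,350)).round(),"lamp head",tri(T,(240,100),S,(232,132)).round())
print("lamp joint",tri(T,(205,112),S,(213,183)).round())
E
```

```text
bottle cap [588. 147. 173.] lamp head [ 667. -241.  243.]
lamp joint [ 677. -177.  175.]
```

>>> {"name": "arm_command", "arguments": {"increments": "0 0 -0.03 0 0 0 0.085; 0 0 -0.04 0 0 0 0.085; -0.02 -0.018 -0.03 0 0 0 0.085"}}

```text
time_s: 0.4
ee_pos: [286.8, 536.8, 332.7]
ee_rot: [3.141, -0.002, 2.682]
wrist_force: [1.4, 1.5, 0.8]
finger_gap: 85.1
```

>>> {"name": "arm_command", "arguments": {"increments": "-0.0198 -0.0193 0 0 0 0 0.085; -0.0198 -0.0193 0 0 0 0 0.085; -0.0198 -0.0193 0 0 0 0 0.085; -0.0198 -0.0193 0 0 0 0 0.085; -0.0198 -0.0193 0 0 0 0 0.085; -0.0198 -0.0193 0 0 0 0 0.085; -0.0198 -0.0193 0 0 0 0 0.085; -0.0198 -0.0193 0 0 0 0 0.085; -0.0198 -0.0193 0 0 0 0 0.085; -0.0198 -0.0193 0 0 0 0 0.085; -0.0198 -0.0193 0 0 0 0 0.085; -0.0198 -0.0193 0 0 0 0 0.085; -0.0198 -0.0193 0 0 0 0 0.085; -0.0198 -0.0193 0 0 0 0 0.085; -0.0198 -0.0193 0 0 0 0 0.085; -0.0198 -0.0193 0 0 0 0 0.085; -0.0198 -0.0193 0 0 0 0 0.085; -0.0198 -0.0193 0 0 0 0 0.085; -0.0198 -0.0193 0 0 0 0 0.085; -0.0198 -0.0193 0 0 0 0 0.085"}}

```text
time_s: 2.07
ee_pos: [471.0, 10.1, 331.3]
ee_rot: [3.142, 0.0, 2.678]
wrist_force: [0.5, 1.3, -0.2]
finger_gap: 85.2
```

>>> {"name": "arm_command", "arguments": {"increments": "-0.0144 -0.022 0.007 0 0 0 0.085; -0.0144 -0.022 0.007 0 0 0 0.085; -0.0144 -0.022 0.007 0 0 0 0.085; -0.0144 -0.022 0.007 0 0 0 0.085; -0.0144 -0.022 0.007 0 0 0 0.085; -0.0144 -0.022 0.007 0 0 0 0.085; -0.0144 -0.022 0.007 0 0 0 0.085; -0.0144 -0.022 0.007 0 0 0 0.085; -0.0144 -0.022 0.007 0 0 0 0.085; -0.0144 -0.022 0.007 0 0 0 0.085; -0.0144 -0.022 0.007 0 0 0 0.085; -0.0144 -0.022 0.007 0 0 0 0.085; -0.0144 -0.022 0.007 0 0 0 0.085; 0 0 0 0 0 0 0.085"}}

```text
time_s: 3.23
ee_pos: [509.0, -332.5, 238.7]
ee_rot: [-3.139, -0.001, 2.674]
wrist_force: [-0.5, -0.9, -0.2]
finger_gap: 84.8
```

```bash
python3 - <<'E'
from h import *
import pickle
W=cam("wrist"); pickle.dump(W,open("w1.pkl","wb")); cv2.imwrite("pics/w1.png",W["im"])
for p in ([560,-416,120],[560,-416,70],[440,-232,42],[657,-458,139]): print(proj(W,p).round())
hsv=cv2.cvtColor(W["im"],cv2.COLOR_BGR2HSV)
for n,l,u in (("orange",(5,140,90),(16,255,255)),("red",(0,150,100),(4,255,255)),("blue",(108,150,60),(125,255,255))):
    m=cv2.inRange(hsv,l,u); k,_,st,ce=cv2.connectedComponentsWithStats(m)
    for i in range(1,k):
        if st[i,4]>40: print(n,st[i],ce[i].round(1))
E
```

```text
[272. 270.]
[278. 248.]
[374.  81.]
[280. 361.]
orange [ 567  203   57   50 1858] [596.3 229. ]
orange [262 249  20  30 355] [273.1 261.9]
orange [534 292  13  16  54] [540.1 299.8]
orange [359 295  36  30 706] [376.5 307.5]
orange [270 318  23  32 493] [281.2 334.2]
orange [462 367  18   8  74] [468.4 370.4]
red [366  77  10  10  80] [370.4  81.5]
red [567 206  25  32 127] [577.4 219.4]
red [577 226  47  29  86] [602.7 245.4]
red [460 365  19   9  45] [467.6 368. ]
blue [ 247  208   60   63 2247] [279.3 237.7]
```

View pics/w1.png

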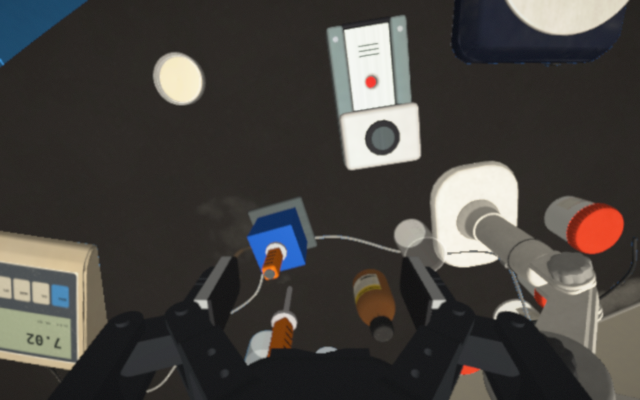

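Wrist view: the pin top is at (271,270), the collar at (275,250), the red button at (371,82) and the large look-alike at (283,335). All match the projections within a few pixels. I'll hover over the pin next.

```bash
python3 - <<'E'
from h import *
import pickle
W=pickle.load(open("w1.pkl","rb"));D=pickle.load(open("d.pkl","rb"))
print("well z34",onz(W,370.4,81.5,34).round(1), "top",onz(D["top"],264,263.5,34).round(1),"scene",onz(D["scene"],343,261,34).round(1))
print("knob",onz(W,270.5,272,120).round(1),tri(W,(270.5,272),D["top"],(358.5,176.5)).round(1))
rows([560,-416,185],2.678)
E
```

```text
well z34 [ 438.4 -234.    34. ] top [ 440.1 -231.9   34. ] scene [ 441.2 -236.4   34. ]
knob [ 561.5 -418.3  120. ] [ 561.3 -416.7  122.3]
shift tool mm [-83.9 -53.7  54.1] turn deg [-0.07 -0.09 -0.19] dist 113.4
```

>>> {"name": "arm_command", "arguments": {"increments": "-0.021 -0.0134 0.0135 0 0 0 0.085; -0.021 -0.0134 0.0135 0 0 0 0.085; -0.021 -0.0134 0.0135 0 0 0 0.085; -0.021 -0.0134 0.0135 0 0 0 0.085; 0 0 0 0 0 0 0.085; 0 0 0 0 0 0 0.085"}}

```text
time_s: 3.78
ee_pos: [561.3, -413.2, 185.1]
ee_rot: [3.142, -0.002, 2.677]
wrist_force: [-0.7, 1.1, 0.9]
finger_gap: 85.2
```

```bash
python3 - <<'E'
from h import *
import pickle
W=cam("wrist"); pickle.dump(W,open("w2.pkl","wb")); 
print(ctrl.get_state()["ee_pos"],proj(W,[561,-417,121]),proj(W,[561,-417,70]))
cv2.imwrite("pics/w2.png",cv2.resize(W["im"][100:300,200:440],None,fx=3,fy=3,interpolation=cv2.INTER_CUBIC))
E
```

```text
[ 561.48312117 -412.74112302  186.03622144] [316.16331636 217.85315801] [316.7663458  197.61018577]
```

View pics/w2.png

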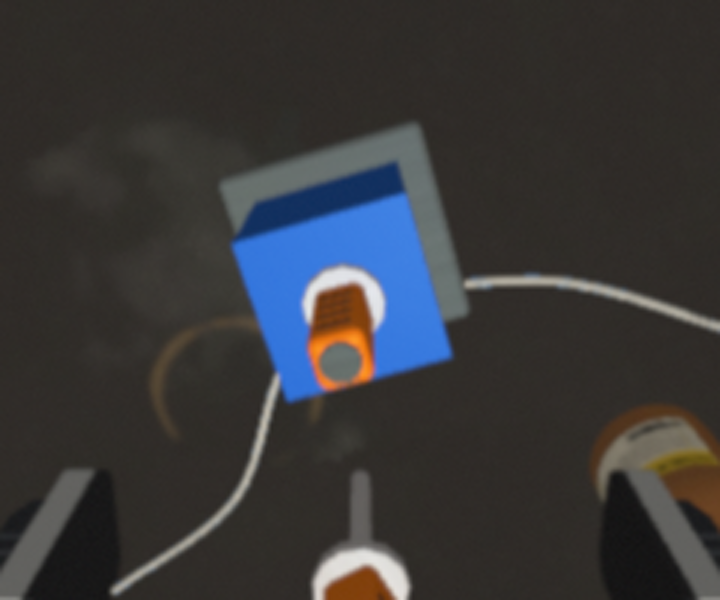

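```bash
python3 - <<'E'
from h import *
import pickle
W=pickle.load(open("w2.pkl","rb"))
a=cv2.resize(W["im"][190:240,290:345],None,fx=12,fy=12,interpolation=cv2.INTER_CUBIC)
cv2.imwrite("pics/w2b.png",a)
def c(u,v): return 200+u/3-1/3,100+v/3-1/3
print("block corners",[onz(W,*c(*p),70).round(1)[:2] for p in((233,240),(405,194),(452,356),(287,402))])
print("collar z74",onz(W,*c(343,305),75).round(1),"knob",onz(W,*c(341,362),121.5).round(1))
E
```

```text
block corners [array([ 529. , -441.9]), array([ 539.8, -388. ]), array([ 594.5, -397.3]), array([ 585. , -452.9])]
collar z74 [ 561.7 -420.2   75. ] knob [ 561.7 -419.8  121.5]
```

View pics/w2b.png

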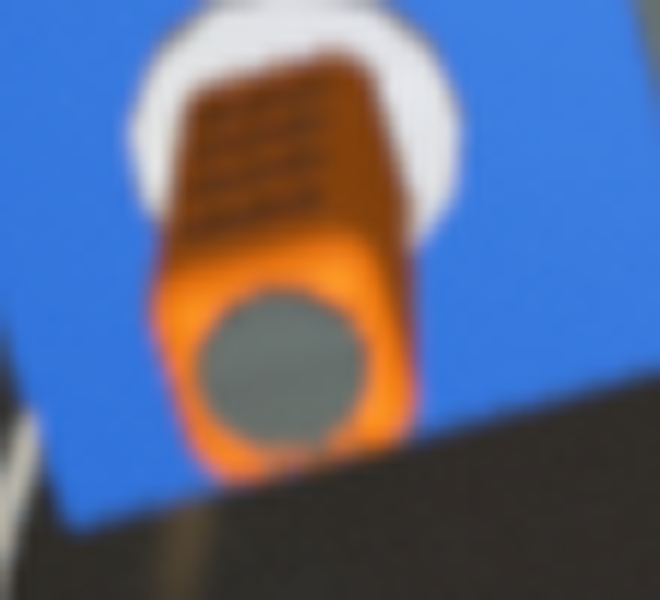

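```bash
python3 - <<'E'
from h import *
rows([562,-420,83],2.958)
E
```

```text
shift tool mm [ -3.8  -6.3 103. ] turn deg [  0.02  -0.05 -16.04] dist 103.3
```

>>> {"name": "arm_command", "arguments": {"increments": "-0.0038 -0.0063 0 0 0 -5.4 0.06; 0 0 0 0 0 -5.4 0.06; 0 0 0 0 0 -5.3 0.06; 0 0 0 0 0 0 0.06; 0 0 0.02 0 0 0 0.06; 0 0 0.025 0 0 0 0.06; 0 0 0.025 0 0 0 0.06; 0 0 0.02 0 0 0 0.06; 0 0 0.013 0 0 0 0.06; 0 0 0 0 0 0 0.06; 0 0 0 0 0 0 0.06"}}

```text
time_s: 4.75
ee_pos: [562.3, -420.6, 84.0]
ee_rot: [-3.141, 0.0, 2.958]
wrist_force: [0.4, -0.1, 0.6]
finger_gap: 60.2
```

```bash
python3 - <<'E'
from h import *
print(ctrl.get_state()); rows([562,-420,83],2.958)
W=cam("wrist"); cv2.imwrite("pics/w3.png",W["im"])
E
```

```text
{'time_s': 4.75, 'qpos': array([ 0.39713409,  0.82706361,  0.27176573,  1.4907469 , -0.26368384,
        0.85977579,  2.14500646]), 'joint_velocities': array([ 0.00284682, -0.02104188,  0.00675095, -0.01880657,  0.00249059,
        0.0054922 ,  0.00601946]), 'joint_torque': array([-2.40411870e-01, -1.07571337e+02,  1.16846985e+01, -2.99862742e+01,
       -6.68478152e-02, -2.43447628e-01, -2.23830342e-02]), 'ee_pos': array([ 562.30982665, -420.56870965,   83.9557825 ]), 'ee_rot': array([-3.14149244e+00,  6.12930754e-05,  2.95782120e+00]), 'wrist_force': array([ 0.43926371, -0.1196126 ,  0.57223099]), 'moment': array([-0.02143009,  0.00549463, -0.02113027]), 'finger_gap': 60.15202156820603}
shift tool mm [0.4 0.5 1. ] turn deg [-0.01  0.   -0.01] dist 1.2
```

View pics/w3.png

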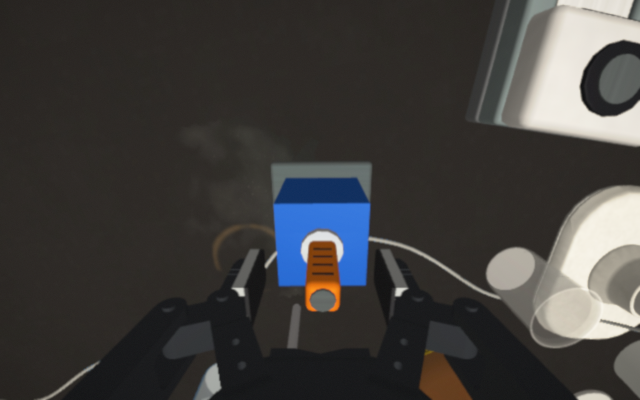

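The handle at (322,280) is centred between the pads and square to them. Closing, then lifting a little.

>>> {"name": "arm_command", "arguments": {"increments": "0 0 0 0 0 0 0.0; 0 0 0 0 0 0 0.0; 0 0 0 0 0 0 0.0; 0 0 0 0 0 0 0.0; 0 0 0 0 0 0 0.0; 0 0 0 0 0 0 0.0; 0 0 0 0 0 0 0.0; 0 0 0 0 0 0 0.0; 0 0 0 0 0 0 0.0; 0 0 0 0 0 0 0.0"}}

```text
time_s: 5.63
ee_pos: [562.4, -421.0, 84.2]
ee_rot: [-3.141, 0.001, 2.959]
wrist_force: [-0.9, 0.9, 6.6]
finger_gap: 15.0
```

>>> {"name": "arm_command", "arguments": {"increments": "0 0 -0.01 0 0 0 0; 0 0 -0.02 0 0 0 0; 0 0 -0.02 0 0 0 0; 0 0 -0.02 0 0 0 0; 0 0 -0.02 0 0 0 0; 0 0 -0.01 0 0 0 0; 0 0 0 0 0 0 0; 0 0 0 0 0 0 0"}}

```text
time_s: 6.3
ee_pos: [562.1, -420.8, 183.4]
ee_rot: [-3.142, 0.0, 2.959]
wrist_force: [-0.5, 0.1, -0.9]
finger_gap: 15.0
```

```bash
python3 - <<'E'
from h import *
print(ctrl.get_state()["wrist_force"],ctrl.get_state()["finger_gap"])
import pickle
W=cam("wrist"); S=cam("scene");T=cam("top");pickle.dump((W,S,T),open("l.pkl","wb"))
p=ctrl.get_state()["ee_pos"]; print(p)
o=p+[0,0,-13]
for n,C in zip("WST",(W,S,T)): print(n,"tip",proj(C,o-[0,0,55]).round(1),"collar",proj(C,o).round(1),"knob",proj(C,o+[0,0,51.5]).round(1))
t=proj(S,o).astype(int); t2=proj(W,o).astype(int)
c=lambda C,t:cv2.resize(C["im"][max(t[1]-60,0):t[1]+90,t[0]-60:t[0]+60],(400,500),interpolation=cv2.INTER_CUBIC)
print(t,t2); cv2.imwrite("pics/l.png",np.hstack([c(S,t),cv2.resize(W["im"][200:325,270:370],(400,500),interpolation=cv2.INTER_CUBIC)]))
E
```

```text
[-0.47973087  0.09056725 -0.91189766] 15.01480424824726
[ 561.65387395 -420.51278072  182.03732552]
W tip [320.9 213.2] collar [321.3 245.8] knob [321.9 300.3]
S tip [329.3 159.7] collar [329.6 136.8] knob [329.8 113.6]
T tip [360.6 177.8] collar [363.7 169.2] knob [367.1 160.1]
[329 136] [321 245]
```

View pics/l.png

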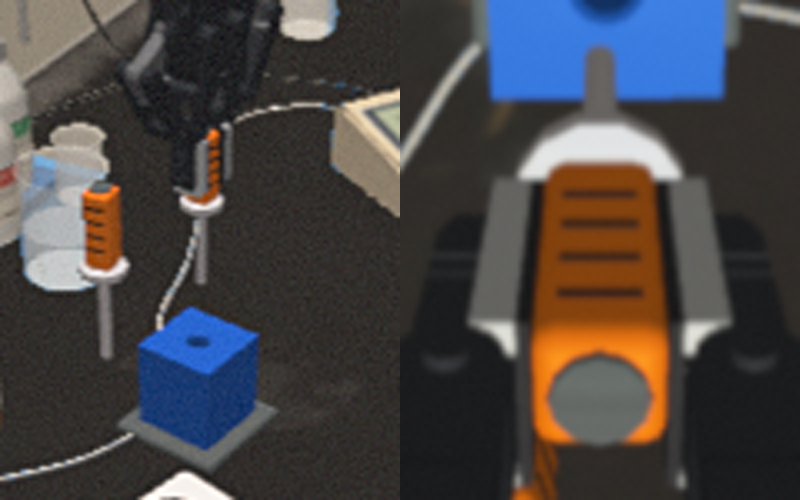

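The pin is held upright. The tip, seen at (320,212), matches the predicted (321,213). Moving over the well.

```bash
python3 - <<'E'
from h import *
rows([439.5,-233.5,160],2.958)
E
```

```text
shift tool mm [154.1 161.7  22.4] turn deg [ 0.04 -0.1   0.04] dist 224.5
```

>>> {"name": "arm_command", "arguments": {"increments": "0.0154 0.0162 0 0 0 0 0; 0.0154 0.0162 0 0 0 0 0; 0.0154 0.0162 0 0 0 0 0; 0.0154 0.0162 0 0 0 0 0; 0.0154 0.0162 0 0 0 0 0; 0.0154 0.0162 0 0 0 0 0; 0.0154 0.0162 0 0 0 0 0; 0.0154 0.0162 0 0 0 0 0; 0.0154 0.0162 0 0 0 0 0; 0.0154 0.0162 0 0 0 0 0; 0 0 0.012 0 0 0 0; 0 0 0.012 0 0 0 0; 0 0 0 0 0 0 0; 0 0 0 0 0 0 0"}}

```text
time_s: 7.62
ee_pos: [439.7, -233.5, 158.8]
ee_rot: [3.142, -0.002, 2.959]
wrist_force: [-0.0, -0.7, 0.7]
finger_gap: 15.0
```

```bash
python3 - <<'E'
from h import *
import pickle
W=cam("wrist"); T=cam("top");S=cam("scene")
pickle.dump((W,S,T),open("m.pkl","wb"))
p=ctrl.get_state()["ee_pos"]; print(p)
print("tip",proj(W,p-[0,0,68]).round(1),"well exp",proj(W,[439.5,-233.5,42]).round(1))
im=W["im"]; hsv=cv2.cvtColor(im,cv2.COLOR_BGR2HSV)
m=cv2.inRange(hsv,(0,150,90),(5,255,255))|cv2.inRange(hsv,(173,150,90),(180,255,255))
k,_,st,ce=cv2.connectedComponentsWithStats(m)
for i in range(1,k):
    if st[i,4]>15: print(st[i],ce[i].round(1),onz(W,*ce[i],34).round(1))
cv2.imwrite("pics/m.png",cv2.resize(im[130:280,220:420],None,fx=4,fy=4,interpolation=cv2.INTER_CUBIC))
E
```

```text
[ 440.26616049 -233.86004806  159.63486066]
tip [320.4 215.8] well exp [320.5 195.8]
[314 188  12  11  92] [319.6 192.9] [ 438.9 -234.3   34. ]
```

View pics/m.png

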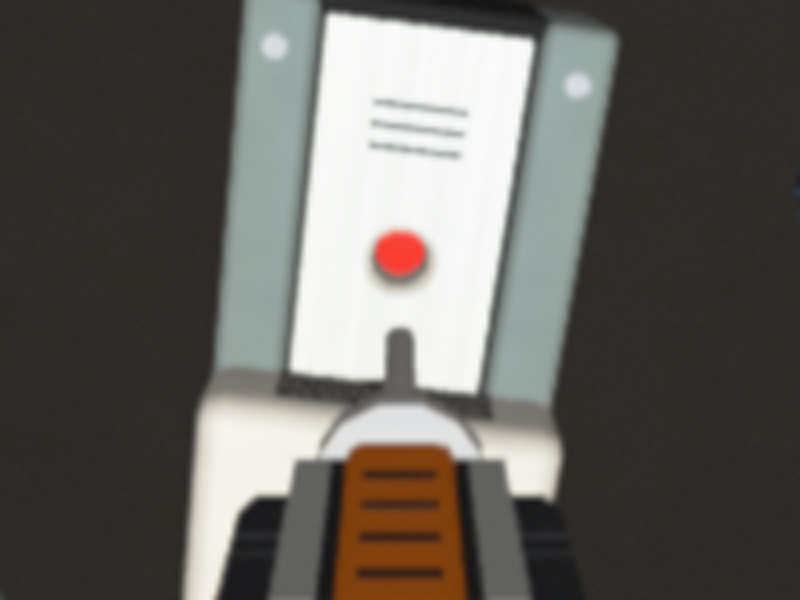

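Tip at px (320,214), red button at (319.6,192.9): the well is about 1 mm from under the tip. Next, the slide direction.

```bash
python3 - <<'E'
from h import *
import pickle
W,S,T=pickle.load(open("m.pkl","rb"))
c=lambda u,v:(220+u/4-.4,130+v/4-.4)
for a,b in (((325,15),(290,372)),((533,38),(482,395))):
    A,B=onz(W,*c(*a),42),onz(W,*c(*b),42); d=A-B; print(A.round(1),B.round(1),np.degrees(np.arctan2(d[1],d[0])).round(2))
print("mouth ctr",onz(W,*c(400,258),40).round(1))
s=ctrl.get_state(); print(s["ee_pos"],s["wrist_force"]); rows([439.2,-234,110],2.958)
E
```

```text
[ 379.1 -240.2   42. ] [ 461.7 -266.    42. ] 162.66
[ 392.5 -195.5   42. ] [ 476.3 -220.5   42. ] 163.37
mouth ctr [ 438.3 -234.2   40. ]
[ 440.26616049 -233.86004806  159.63486066] [-0.3825845  -1.03475548 -0.65528992]
shift tool mm [ 1.  -0.3 49.6] turn deg [-0.01  0.01  0.02] dist 49.6
```

>>> {"name": "arm_command", "arguments": {"increments": "0.0012 -0.0002 0.015 0 0 0 0; 0 0 0.015 0 0 0 0; 0 0 0.01 0 0 0 0; 0 0 0.008 0 0 0 0; 0 0 0.006 0 0 0 0; 0 0 0 0 0 0 0; 0 0 0 0 0 0 0"}}

```text
time_s: 8.35
ee_pos: [438.9, -233.7, 105.4]
ee_rot: [-3.142, -0.0, 2.959]
wrist_force: [-0.0, -0.4, -0.2]
finger_gap: 15.2
```

>>> {"name": "arm_command", "arguments": {"increments": "0 0 0.003 0 0 0 0; 0 0 0.002 0 0 0 0; 0 0 0.002 0 0 0 0; 0 0 0 0 0 0 0; 0 0 0 0 0 0 0; 0 0 0 0 0 0 0"}}

```text
time_s: 8.85
ee_pos: [439.2, -233.7, 98.5]
ee_rot: [-3.141, 0.001, 2.959]
wrist_force: [1.0, -0.9, 3.3]
finger_gap: 15.2
```

>>> {"name": "arm_command", "arguments": {"increments": "0 0 0.001 0 0 0 0; 0 0 0.001 0 0 0 0; 0 0 0.001 0 0 0 0; 0 0 0 0 0 0 0; 0 0 0 0 0 0 0; 0 0 0 0 0 0 0"}}

```text
time_s: 9.35
ee_pos: [439.2, -233.7, 95.6]
ee_rot: [-3.141, 0.001, 2.959]
wrist_force: [0.1, -0.3, 11.6]
finger_gap: 15.6
```

```bash
python3 - <<'E'
from h import *
f=[]
for i in range(4): eyes.read_camera("top"); s=ctrl.get_state(); f.append(s["wrist_force"]);print(s["ee_pos"].round(2))
print(np.round(f,1))
E
```

```text
[ 439.18 -233.67   95.61]
[ 439.18 -233.69   95.6 ]
[ 439.19 -233.68   95.6 ]
[ 439.23 -233.72   95.63]
[[-0.6 -1.8 11.5]
 [-0.1 -0.  11.9]
 [ 1.  -0.9 11.7]
 [ 0.6 -0.  11.2]]
```

The button is on its stop (11.5 N). Pushing along 163°.

>>> {"name": "arm_command", "arguments": {"increments": "0.002 0.0002 0 0 0 0 0; 0.002 0.0002 0 0 0 0 0; 0.003 0.0003 0 0 0 0 0; 0.003 0.0003 0 0 0 0 0; 0.003 0.0004 0 0 0 0 0; 0 0 0 0 0 0 0; 0 0 0 0 0 0 0"}}

```text
time_s: 10.13
ee_pos: [426.5, -229.7, 95.6]
ee_rot: [3.141, 0.0, 2.959]
wrist_force: [1.0, 0.3, 11.3]
finger_gap: 15.1
```

```bash
python3 - <<'E'
from h import *
f=[]
for i in range(4): eyes.read_camera("top"); s=ctrl.get_state(); f.append(s["wrist_force"])
print(s["ee_pos"].round(2)); print(np.mean(f,0).round(1),s["finger_gap"])
E
```

```text
[ 426.55 -229.74   95.59]
[-0.1  0.6 11.9] 15.303328970429876
```

>>> {"name": "arm_command", "arguments": {"increments": "0.003 0.0003 0 0 0 0 0; 0.003 0.0004 0 0 0 0 0; 0.003 0.0003 0 0 0 0 0; 0.003 0.0003 0 0 0 0 0; 0.003 0.0004 0 0 0 0 0; 0.003 0.0003 0 0 0 0 0; 0.003 0.0004 0 0 0 0 0; 0.003 0.0003 0 0 0 0 0; 0.003 0.0003 0 0 0 0 0; 0 0 0 0 0 0 0; 0 0 0 0 0 0 0"}}

```text
time_s: 11.25
ee_pos: [400.5, -221.6, 95.6]
ee_rot: [3.141, 0.0, 2.959]
wrist_force: [0.3, 2.0, 12.2]
finger_gap: 15.3
```

```bash
python3 - <<'E'
from h import *
W=cam("wrist"); S=cam("scene"); s=ctrl.get_state(); print(s["ee_pos"].round(2),s["wrist_force"].round(1))
a=cv2.resize(W["im"][130:280,240:400],None,fx=2.5,fy=2.5,interpolation=cv2.INTER_CUBIC)
b=cv2.resize(S["im"][200:350,270:430],None,fx=2.5,fy=2.5,interpolation=cv2.INTER_CUBIC)
cv2.imwrite("pics/n.png",np.hstack([a,b]))
E
```

```text
[ 400.54 -221.64   95.54] [ 0.3  1.5 12.7]
```

View pics/n.png

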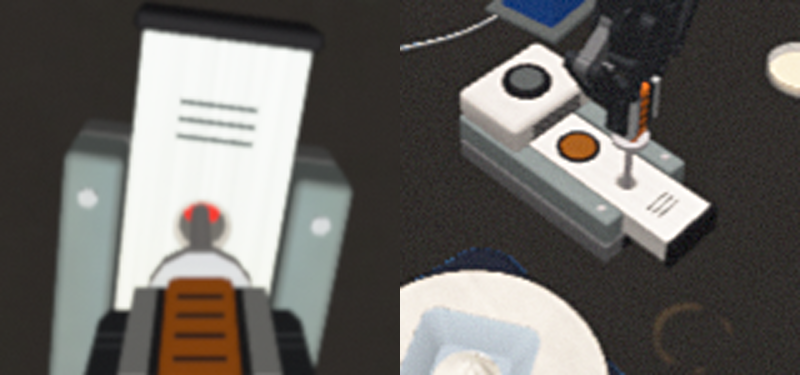

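The slide is following, with the button visible beneath the tip at (200,215) in the left crop. Continuing to the stop.

>>> {"name": "arm_command", "arguments": {"increments": "0.002 0.0002 0 0 0 0 0; 0.002 0.0002 0 0 0 0 0; 0.001 0.0001 0 0 0 0 0; 0.001 0.0001 0 0 0 0 0; 0 0 0 0 0 0 0; 0 0 0 0 0 0 0"}}

```text
time_s: 11.85
ee_pos: [395.5, -220.3, 95.7]
ee_rot: [-3.142, 0.002, 2.959]
wrist_force: [3.7, 0.2, 11.1]
finger_gap: 15.3
```

>>> {"name": "arm_command", "arguments": {"increments": "0.001 0.0001 0 0 0 0 0; 0.001 0.0001 0 0 0 0 0; 0.001 0.0001 0 0 0 0 0; 0 0 0 0 0 0 0; 0 0 0 0 0 0 0"}}

```text
time_s: 12.27
ee_pos: [392.7, -219.6, 95.7]
ee_rot: [-3.141, 0.002, 2.959]
wrist_force: [4.1, -0.1, 9.3]
finger_gap: 14.9
```

```bash
python3 - <<'E'
from h import *
W=cam("wrist"); f=[]
for i in range(3): eyes.read_camera("top"); s=ctrl.get_state(); f.append(s["wrist_force"])
print(s["ee_pos"].round(2),np.mean(f,0).round(1))
cv2.imwrite("pics/o.png",cv2.resize(W["im"][130:280,240:400],None,fx=4,fy=4,interpolation=cv2.INTER_CUBIC))
E
```

```text
[ 392.6  -219.64   95.68] [ 3.7 -1.4  9.4]
```

>>> {"name": "arm_command", "arguments": {"increments": "0.001 0.0001 0 0 0 0 0; 0.001 0.0001 0 0 0 0 0; 0 0 0 0 0 0 0; 0 0 0 0 0 0 0"}}

```text
time_s: 12.8
ee_pos: [390.9, -219.2, 95.7]
ee_rot: [-3.141, 0.003, 2.959]
wrist_force: [5.4, -1.6, 7.9]
finger_gap: 15.1
```

```bash
python3 - <<'E'
from h import *
W=cam("wrist"); f=[]
for i in range(3): eyes.read_camera("top"); s=ctrl.get_state(); f.append(s["wrist_force"])
print(s["ee_pos"].round(2),np.mean(f,0).round(1))
cv2.imwrite("pics/o.png",cv2.resize(W["im"][130:280,240:400],None,fx=4,fy=4,interpolation=cv2.INTER_CUBIC))
E
```

```text
[ 390.97 -219.18   95.69] [ 5.  -1.2  7.8]
```

View pics/o.png

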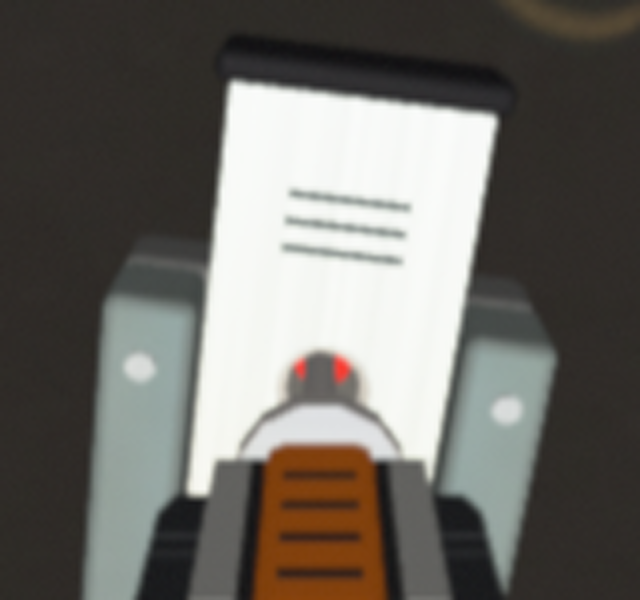

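The pin stands against the front wall of the well, with the lip far out. I'll check the slide travel from the grip marks.

```bash
python3 - <<'E'
from h import *
import pickle
M=pickle.load(open("m.pkl","rb"))[0]; W=cam("wrist")
A=onz(M,220+418/4-.4,130+130/4-.4,42);B=onz(W,240+347/4-.4,130+227/4-.4,42);d=B-A
print(A.round(1),B.round(1),np.linalg.norm(d).round(1),np.degrees(np.arctan2(d[1],d[0])))
E
```

```text
[ 408.3 -224.4   42. ] [ 365.1 -210.4   42. ] 45.4 162.06153942715045
```

Travel is 45.4 mm, so the slide is at its stop. Lifting straight up.

>>> {"name": "arm_command", "arguments": {"increments": "0 0 -0.002 0 0 0 0; 0 0 -0.004 0 0 0 0; 0 0 -0.008 0 0 0 0; 0 0 -0.015 0 0 0 0; 0 0 -0.02 0 0 0 0; 0 0 -0.02 0 0 0 0; 0 0 -0.018 0 0 0 0; 0 0 0 0 0 0 0; 0 0 0 0 0 0 0"}}

```text
time_s: 13.8
ee_pos: [389.8, -218.6, 182.5]
ee_rot: [3.141, 0.001, 2.959]
wrist_force: [0.3, -0.8, -1.3]
finger_gap: 15.1
```

```bash
python3 - <<'E'
from h import *
import pickle
W=cam("wrist");S=cam("scene"); s=ctrl.get_state();p=s["ee_pos"]; print(p.round(2),s["wrist_force"].round(1),s["ee_rot"])
print("tip pred",proj(W,p-[0,0,69.2]).round(1))
cv2.imwrite("pics/p.png",cv2.resize(W["im"][110:290,220:420],None,fx=3,fy=3,interpolation=cv2.INTER_CUBIC))
rows([562.3,-420.6,p[2]],2.958)
E
```

```text
[ 389.3  -218.47  181.58] [ 0.3 -0.1 -1. ] [ 3.14128529e+00 -1.24308584e-03  2.95904525e+00]
tip pred [320.8 212.8]
shift tool mm [-206.8 -167.4   -0.3] turn deg [ 0.02 -0.07  0.06] dist 266.1
```

View pics/p.png

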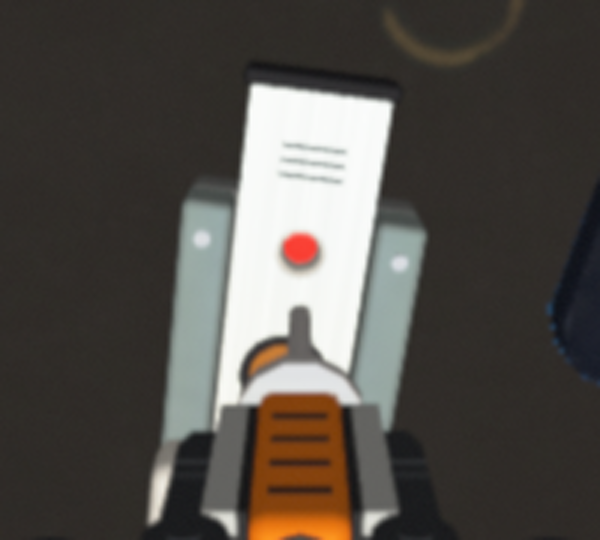

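The slide is locked out, the red button is up at (300,248), and the pin is still upright with its tip where predicted. That was picture 12, so the remaining checks are numeric. Moving back over the stand.

>>> {"name": "arm_command", "arguments": {"increments": "-0.0172 -0.01395 0 0 0 0 0; -0.0172 -0.01395 0 0 0 0 0; -0.0172 -0.01395 0 0 0 0 0; -0.0172 -0.01395 0 0 0 0 0; -0.0172 -0.01395 0 0 0 0 0; -0.0172 -0.01395 0 0 0 0 0; -0.0172 -0.01395 0 0 0 0 0; -0.0172 -0.01395 0 0 0 0 0; -0.0172 -0.01395 0 0 0 0 0; -0.0172 -0.01395 0 0 0 0 0; -0.0172 -0.01395 0 0 0 0 0; -0.0172 -0.01395 0 0 0 0 0; 0 0 0 0 0 0 0; 0 0 0 0 0 0 0; 0 0 0 0 0 0 0"}}

```text
time_s: 15.15
ee_pos: [561.5, -420.4, 180.8]
ee_rot: [3.141, -0.002, 2.959]
wrist_force: [0.0, 1.3, -1.1]
finger_gap: 15.2
```

```bash
python3 - <<'E'
from h import *
W=cam("wrist"); s=ctrl.get_state();p=s["ee_pos"]; print(p.round(2),s["finger_gap"])
hsv=cv2.cvtColor(W["im"],cv2.COLOR_BGR2HSV)
m=cv2.inRange(hsv,(100,100,140),(125,255,255)); k,L,st,ce=cv2.connectedComponentsWithStats(m); i=1+np.argmax(st[1:,4]); print(st[i])
x,y,w,h,_=st[i]
# hole: dark pixels inside the bright blue top face
dark=np.zeros_like(m); dark[y+8:y+h-2,x+8:x+w-8]=(hsv[y+8:y+h-2,x+8:x+w-8,2]<130)*255
k,L,st2,ce2=cv2.connectedComponentsWithStats(dark)
for j in range(1,k):
    if st2[j,4]>15: print(st2[j],ce2[j].round(1),onz(W,*ce2[j],70).round(1))
print("hole expected",proj(W,[562.2,-420.3,70]).round(1),"tip",proj(W,p-[0,0,69.2]).round(1))
rows([562.2,-420.3,p[2]],2.958)
E
```

```text
[ 561.64 -420.3   181.38] 15.041581282447108
[ 290  168   63   59 3258]
[314 192  14  13 147] [320.8 197.9] [ 561.6 -420.1   70. ]
[317 212   6  13  74] [319.5 218.3] [ 581.5 -425.    70. ]
hole expected [320.7 198.6] tip [320.8 214.5]
shift tool mm [-0.6  0.1 -0. ] turn deg [ 0.05 -0.08  0.04] dist 0.6
```

>>> {"name": "arm_command", "arguments": {"increments": "0 0 0.015 0 0 0 0; 0 0 0.015 0 0 0 0; 0 0 0.01 0 0 0 0; 0 0 0.01 0 0 0 0; 0 0 0.015 0 0 0 0; 0 0 0.015 0 0 0 0; 0 0 0.01 0 0 0 0; 0 0 0 0 0 0 0; 0 0 0 0 0 0 0"}}

```text
time_s: 15.95
ee_pos: [562.1, -420.9, 92.3]
ee_rot: [3.142, -0.0, 2.959]
wrist_force: [-0.1, -0.0, 0.3]
finger_gap: 15.0
```

>>> {"name": "arm_command", "arguments": {"increments": "0 0 0.004 0 0 0 0; 0 0 0.003 0 0 0 0; 0 0 0.001 0 0 0 0; 0 0 0 0 0 0 0; 0 0 0 0 0 0 0"}}

```text
time_s: 16.37
ee_pos: [562.4, -421.1, 84.5]
ee_rot: [-3.141, 0.0, 2.959]
wrist_force: [0.0, -0.0, -0.1]
finger_gap: 15.1
```

>>> {"name": "arm_command", "arguments": {"increments": "0 0 0.0005 0 0 0 0; 0 0 0.0005 0 0 0 0; 0 0 0 0 0 0 0; 0 0 0 0 0 0 0"}}

```text
time_s: 16.7
ee_pos: [562.4, -421.1, 84.1]
ee_rot: [-3.141, 0.001, 2.959]
wrist_force: [-2.2, 1.5, 8.8]
finger_gap: 15.5
```

Contact: the collar is on the block (8.8 N at the same height as at the grasp). Opening, then retreating straight up.

>>> {"name": "arm_command", "arguments": {"increments": "0 0 0 0 0 0 0.03; 0 0 0 0 0 0 0.06; 0 0 0 0 0 0 0.06; 0 0 0 0 0 0 0.06; 0 0 0 0 0 0 0.06; 0 0 0 0 0 0 0.06; 0 0 0 0 0 0 0.06; 0 0 -0.015 0 0 0 0.06; 0 0 -0.02 0 0 0 0.06; 0 0 -0.03 0 0 0 0.06; 0 0 -0.03 0 0 0 0.06; 0 0 -0.03 0 0 0 0.06; 0 0 0 0 0 0 0.06; 0 0 0 0 0 0 0.06"}}

```text
time_s: 17.87
ee_pos: [562.9, -421.6, 211.3]
ee_rot: [-3.14, 0.004, 2.959]
wrist_force: [0.9, -0.8, -0.9]
finger_gap: 59.8
```

```bash
python3 - <<'E'
from h import *
import pickle
W=cam("wrist"); s=ctrl.get_state(); print(s["ee_pos"].round(1),s["wrist_force"].round(1),s["finger_gap"])
hsv=cv2.cvtColor(W["im"],cv2.COLOR_BGR2HSV)
e=proj(W,[562,-420.3,121.5]);c=proj(W,[562,-420.3,75]);print("expect knob",e.round(1),"collar",c.round(1))
x,y=e.astype(int); r=W["im"][y-6:y+7,x-8:x+9]; h=hsv[y-10:y+11,x-12:x+13]
g=np.argwhere((h[...,1]<90)&(h[...,2]>60)); ce=g.mean(0)[::-1]+[x-12,y-10]; print("knob",ce.round(1),len(g),onz(W,*ce,121.5).round(1))
x,y=c.astype(int); h=hsv[y-22:y+23,x-25:x+26]; m=((h[...,1]<60)&(h[...,2]>150)).astype(np.uint8)
b=cv2.boundingRect(m); print("white collar box",b[0]+x-25,b[1]+y-22,b[2:])
u=b[0]+x-25+b[2]/2; print("collar ctr col / top row at z75:",u, onz(W,u,b[1]+y-22,75).round(1),"exp far edge px",proj(W,[562-13*.98,-420.3+13*.18,75]).round(1))
T=cam("top"); T0=pickle.load(open("d.pkl","rb"))["top"]
d=cv2.absdiff(T["im"],T0["im"]).max(2)
for n,(x,y) in dict(beaker=(267,152),bottle=(309,120),dish=(380,311),pinTop=(358,182),well=(264,263)).items(): print(n,d[y-18:y+18,x-18:x+18].mean().round(1))
E
```

```text
[ 562.4 -421.   209.6] [1.  0.1 0.2] 59.575613093329785
expect knob [322.  203.6] collar [321.7 188.3]
knob [320.1 203.4] 169 [ 561.5 -421.8  121.5]
white collar box 308 177 (25, 34)
collar ctr col / top row at z75: 320.5 [ 550.2 -419.4   75. ] exp far edge px [321.8 175.9]
beaker 82.2
bottle 156.5
dish 25.8
pinTop 89.5
well 67.7
```

```bash
python3 - <<'E'
from h import *
import pickle
D=pickle.load(open("d.pkl","rb"))
for n,x,y in (("scene",431,228),("top",380,311)):
    for C in (D[n],cam(n)):
        h=cv2.cvtColor(C["im"],cv2.COLOR_BGR2HSV)[y-28:y+28,x-28:x+28]; g=np.argwhere(h[...,2]>120); print(n,"dish",(g.mean(0)[::-1]+[x-28,y-28]).round(1),len(g))
a=D["scene"]["im"];b=cam("scene")["im"]
for n,(x,y) in dict(beaker=(253,220),bottle=(256,187),stand=(328,180),bigpin=(300,150)).items(): print(n,cv2.absdiff(a,b)[y-15:y+15,x-10:x+10].mean().round(1))
s=ctrl.get_state(); print(s["joint_velocities"].round(3)); print(s["time_s"])
print(ctrl.close_job())
E
```

```text
scene dish [431.  227.4] 519
scene dish [431.  227.4] 515
top dish [379.4 310.7] 862
top dish [379.3 310.7] 927
beaker 2.7
bottle 3.4
stand 7.3
bigpin 3.4
[-0.     0.002 -0.    -0.004 -0.    -0.001 -0.   ]
18.1167
the job is handed in; nothing more can be done
None
```

The task looks complete and is handed in at about 18 s of the 56 s allowed; the hand-in itself reports no verdict. I used the smaller pin, from the blue stand. With it I pressed the button onto its stop (about 11.5 N) and pushed the slide out along 163°. I then lifted the pin and set it back in its stand.

**Last checks:**
- **Slide:** the grip marks had moved 45.4 mm with the pin against the front wall of the well, so the slide is at its stop. That was measured before I lifted the pin and not repeated.
- **Button:** it showed red and up after the lift.
- **Pin:** the collar met the block with 8.8 N at the height where I had gripped it. After release, the knob measured about 1.5 mm from the hole's axis, so the pin stands upright.
- **Robot:** the gripper is open, about 90 mm above the knob, touching nothing and still.
- **Bystanders:** the dish's centre had not shifted by more than 0.1 pixel in the scene and top views. The beaker and bottle look unchanged in the scene view.

**Disagreed or weaker:** the top-view comparison of the beaker and bottle was useless because the arm blocked it. I used all 12 pictures before putting the pin back, so the checks from then on were numeric only.

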